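# Wedge up the front foot of a truing stand

## Robot

A 7-joint arm with a two-finger parallel gripper is mounted at the origin on the work surface. World frame = base frame: x ahead of the robot, y to its left, z up, the work surface at z = 0. Lengths are in m, angles in rad, forces in N, time in s.
With the tool pointing down it reaches from about 0.35 to 0.9 m from the base axis. Payload 7.2 kg.
Tool frame: the origin (TCP) lies midway between the tips of the shut fingers; the grasp point (between the pads) lies 19 mm behind it; z points along the fingers, y is the direction in which the jaws open and shut (so a half turn about z gives the same grasp; the last joint's range is limited). The gripper opens to 85 mm and grips with 20 to 120 N. Pads are 22 mm wide; open, the fingers measure 114 mm over their backs; the gripper's body (76 mm by 85 mm) begins 54 mm behind the grasp point. The pads swing forward as they close: fully open they stand 13 mm farther back than shut.
Start: joints at [1.055, 0.411, -0.013, 1.596, 0.006, 1.134, -0.082], TCP at [0.271, -0.563, 0.231] pointing down, gripper open.
Joint ranges: [-2.95, 2.95], [-0.29, 1.99], [-1.47, 1.44], [0.14, 2.54], [-1.03, 4.17], [0.13, 1.85], [-2.86, 2.86]. Speed limits (rad/s): [2.39, 2.39, 3.01, 3.01, 3.14, 3.14, 3.14].

## Interface

Orientations are given as a rotation vector (axis times angle).
In Python, from station import r gives the robot as it stands. Calls block until the motion is done:
- r.move_pose(position, orientation): joint-space move of the TCP to a pose.
- r.line_to(position, rotation=None, vel=0.15): straight line of the TCP; rotation=None keeps the orientation; vel is the mean speed in m/s.
- r.set_joints(angles): joint-space move.
- r.gripper_to(opening, f_grip=None): finger opening in m; f_grip is the grip in N (None keeps the last); returns when the fingers have stopped.
- r.sleep(seconds).
- r.solve_ik(position, orientation): joint angles nearest the present ones, or None.
- r.read_state(): the state.
- r.snapshot(name): name is "side" or "top" or "wrist"; returns a dict with "image" (384x512x3 uint8, red, green, blue), "intrinsics" (3x3 intrinsics, pixels), "cam_to_world" (4x4, takes a point from camera to world coordinates). Camera axes: x right, y up, looking along -z (the intrinsics and any distortion apply to the point x, -y, -z); pixel columns grow to the right and rows downward; lengths in m; the calibration is good to about 2 mm. A picture is of the moment at which its call begins. There is no depth.
A pose or a line that the arm cannot do raises r.IKError and nothing moves.
- r.finish_job(): hands the job in, once; it reports no verdict.
The state is a dict: "t": time; "joint_positions": joint angles; "joint_velocities": joint speeds; "joint_torque": joint torques, N m; "ee_pos": TCP position; "tcp_rot": TCP orientation; "force": force on the tool from outside, world axes, zero at the start; "torque": the same for the moment, N m; "width": finger opening in m.
Only numpy, scipy, OpenCV 4.12 (cv2) and the standard library are available. Lean on these libraries where they do the work, as an engineer would, in place of code of your own. Each camera call takes 0.05 s, during which the arm holds its last target.

## Task

The rubber pad under the front foot of the wheel truing stand is to be changed. Take the orange levelling wedge, slide it flat on the bench, thin end first, under the front edge of the stand's base plate beside that foot; feel for where it bites, then push it on until the foot just lifts off its pad, about 3 mm clear, with both rear feet still down, and finish while holding the wedge there so that I can draw the pad out. Do not touch the stand with the hand or shove it out of place, never heave it more than 12 mm off the pad, and leave the pad and the other things on the bench where they are.

Things in the scene. Friction and masses are not known exactly. Their poses are not given: they have to be found in the camera images.
- stand: truing stand, 2.7 to 4.1 kg, loose: base plate 190 x 280 mm, underside 16 mm and top 28 mm above the bench, clear space below; blue arms on its rear half, 375 mm high. Origin on the bench under the plate's centre; x axis from front edge (x = -95 mm, towards the robot) to rear, y along the front edge to the left, z up. 7 to 12 N up on the front edge lifts it, turning about the two rear rubber feet (x = 78, y = 115 and -115 mm)
- stand_foot (a point): centre of the underside of the steel front foot (disc, diameter 36 mm), 25 mm in front of the middle of the front edge; at rest it lies on the pad, 6 mm above the bench. It hangs from a 40 mm wide lug that stands out 45 mm from the front edge, with a screw head up to 52 mm above the bench
- pad: black rubber pad 64 x 64 mm, 6 mm thick, loose on the bench under the front foot; origin at the centre of its underside
- wedge_center (a point): centre of the loose orange plastic wedge, 0.12 kg, flat on the bench: 150 mm long (x axis, thin end at +75 mm), 40 mm wide (y), rising evenly 1 in 5 from 4 mm to 34 mm high at the thick end; the point is 9.5 mm above the flat underside. Flat on the bench it bites when its thin end is 60 mm in behind the plate's front edge; each 5 mm more lifts the edge 1 mm (contacts give a little)
- grease_tub: white tub with a red lid, diameter 72 mm, 62 mm high; origin at the centre of its underside
- mallet: rubber mallet with a wooden handle, 300 mm long; origin under its middle
- spanner: steel spanner, 190 mm long; origin under its middle
- screwdriver: screwdriver with a blue handle, 200 mm long; origin under its middle
- cassette: stepped steel sprocket cassette, diameter 110 mm, 38 mm high; origin at the centre of its underside
There are look-alikes about, which are no part of the job. Several things look just like the part that bears wedge_center: the one meant starts farthest from the robot's base.

How it is judged:
By the outcome, as a careful person would: the job done as asked, in the order asked, and still so for the second after the job is handed in, while the arm keeps its last pose, push and grip.
It also fails if it takes over 51 s, if anything falls off the work surface, if the arm or the gripper's body presses on something with over 40 N, if the wrist force passes 120 N, or if a joint passes its speed limit or range.

## Working session

There is one attempt and no reset: what is moved stays moved. The work goes in short steps, each a Python script; the robot and the scene stay as the last script left them, time stands still between calls to the robot, and variables do not carry over. Pictures are saved under pics/ and viewed, and the job is handed in when it is done.

```bash
mkdir -p pics; ls
cat > h.py <<'E'
import numpy as np, cv2
from station import r
def snap(n,f):
    s=r.snapshot(n); cv2.imwrite('pics/'+f+'.png',s['image'][:,:,::-1]); np.savez('pics/'+f+'.npz',im=s['image'],K=s['intrinsics'],T=s['cam_to_world'],d=np.array(str([k for k in s])) ); return s
def ray(f,u,v,z):
    d=np.load('pics/'+f+'.npz'); K=d['K'];T=d['T']
    p=np.linalg.inv(K)@[u,v,1]; w=T[:3,:3]@[p[0],-p[1],-1]; o=T[:3,3]
    return o+w*(z-o[2])/w[2]
def proj(f,P):
    d=np.load('pics/'+f+'.npz'); K=d['K'];T=d['T']
    c=T[:3,:3].T@(np.array(P)-T[:3,3]); q=K@[c[0],-c[1],-c[2]]; return q[:2]/q[2]
def crop(f,x0,y0,x1,y1,o,k=4):
    im=cv2.imread('pics/'+f+'.png')[y0:y1,x0:x1]; cv2.imwrite('pics/'+o+'.png',cv2.resize(im,None,fx=k,fy=k,interpolation=cv2.INTER_CUBIC))
E
python3 - <<'E'
from h import *
for n in('top','side','wrist'):
    s=snap(n,n+'0'); print(n,[k for k in s],s['intrinsics'],s['cam_to_world'].round(3))
print(r.read_state())
E
```

```text
pics
top ['image', 'intrinsics', 'cam_to_world'] [[428.31629349   0.         264.36228066]
 [  0.         428.31629349 190.33159822]
 [  0.           0.           1.        ]] [[ 0.025  0.981 -0.19   0.295]
 [-1.     0.023 -0.01  -0.035]
 [-0.005  0.19   0.982  1.319]
 [ 0.     0.     0.     1.   ]]
side ['image', 'intrinsics', 'cam_to_world'] [[360.28851425   0.         256.39920633]
 [  0.         360.28851425 196.15974891]
 [  0.           0.           1.        ]] [[-0.997  0.059 -0.051  0.483]
 [-0.077 -0.632  0.771  0.879]
 [ 0.014  0.772  0.635  0.802]
 [ 0.     0.     0.     1.   ]]
wrist ['image', 'intrinsics', 'cam_to_world'] [[295.10440061   0.         254.8448511 ]
 [  0.         295.10440061 196.94197331]
 [  0.           0.           1.        ]] [[ 0.433  0.853  0.293  0.346]
 [-0.902  0.409  0.14  -0.526]
 [-0.001 -0.325  0.946  0.374]
 [ 0.     0.     0.     1.   ]]
{'t': 0.15, 'joint_positions': array([ 1.05482146,  0.41175553, -0.01272354,  1.59683084,  0.00562181,
        1.13430533, -0.08222348]), 'joint_velocities': array([-1.33408512e-03, -3.23366283e-03, -2.14638554e-04, -2.63579865e-03,
        6.91703803e-05, -2.16047779e-03, -8.65583352e-04]), 'joint_torque': array([ 2.01232273e-03, -6.01033831e+01,  6.83006756e-01, -2.99642998e+01,
        1.39051225e-02,  7.88024714e-03, -2.38499247e-06]), 'ee_pos': array([ 0.27040889, -0.56305939,  0.23063025]), 'tcp_rot': array([-3.06200233e+00, -6.97264672e-01,  5.97211084e-04]), 'force': array([-0.55871221, -0.78837429,  0.18716535]), 'torque': array([-0.00047253, -0.01468676, -0.00942801]), 'width': 0.08583421714632426}
```

```bash
sleep 6; ls pics
```

```text
side0.npz
side0.png
top0.npz
top0.png
wrist0.npz
wrist0.png
```

View pics/top0.png

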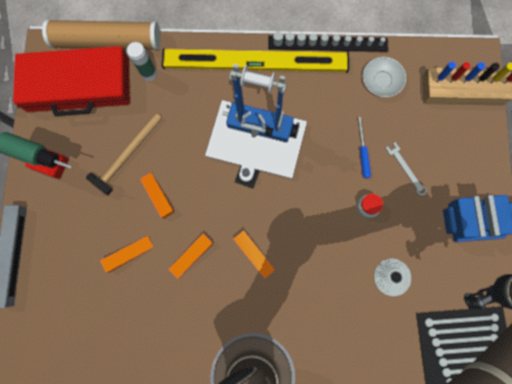

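View pics/side0.png

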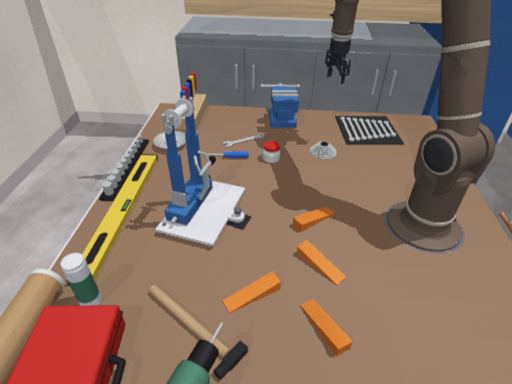

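View pics/wrist0.png

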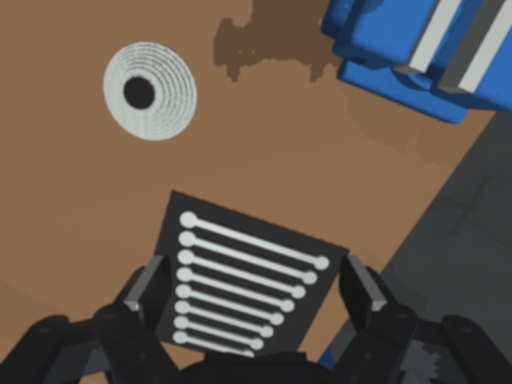

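Run:
```python
from h import *
for p in((156,195),(127,254),(190,255),(253,252)):
    q=ray('top0',*p,0.0095); print(p,q.round(3),np.hypot(*q[:2]).round(3))
crop('top0',85,155,285,285,'c1',4)
crop('top0',195,60,315,195,'c2',4)
crop('side0',150,60,260,245,'c3',3)
crop('side0',215,200,360,355,'c4',4)
```

```text
(156, 195) [0.526 0.315 0.01 ] 0.613
(127, 254) [0.342 0.39  0.01 ] 0.519
(190, 255) [0.344 0.199 0.01 ] 0.397
(253, 252) [0.358 0.008 0.01 ] 0.358
```

View pics/c1.png

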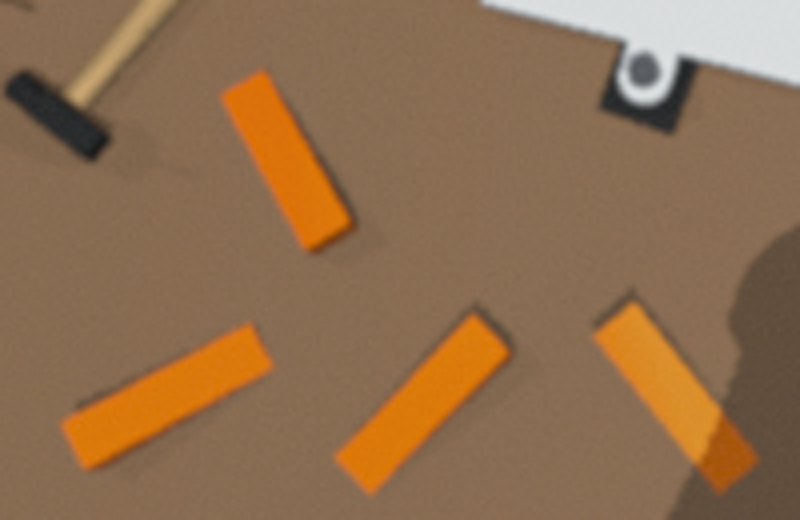

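View pics/c2.png

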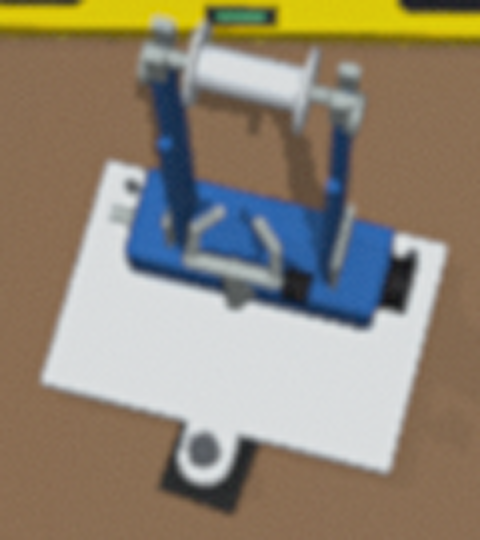

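View pics/c3.png

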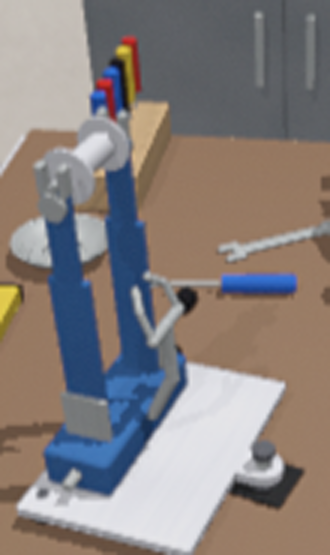

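View pics/c4.png

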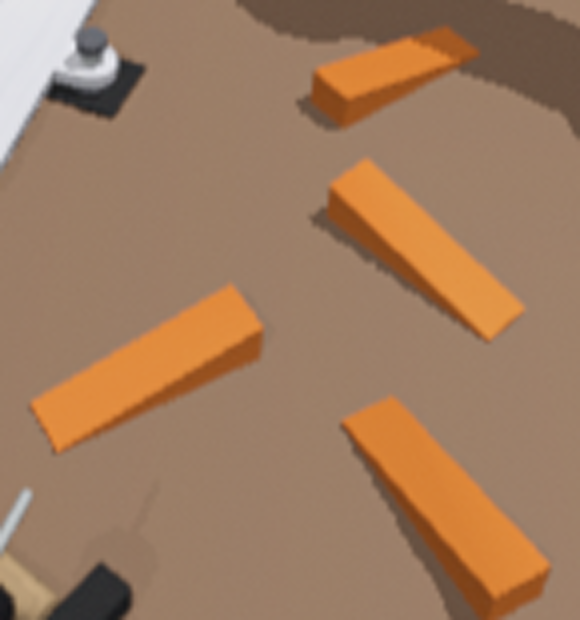

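```bash
cat > fit.py <<'E'
from h import *
from scipy.optimize import least_squares
def fit(obs,g):
    def res(p):
        c,s=np.cos(p[2]),np.sin(p[2]); out=[]
        for f,uv,P in obs:
            out.append(proj(f,[p[0]+c*P[0]-s*P[1],p[1]+s*P[0]+c*P[1],P[2]])-uv)
        return np.concatenate(out)
    q=least_squares(res,g,loss='soft_l1'); return q.x,res(q.x).reshape(-1,2)
def C(x0,y0,k,x,y): return np.array([x0+(x+.5)/k-.5,y0+(y+.5)/k-.5])
E
python3 - <<'E'
from fit import *
T=lambda x,y:C(85,155,4,x,y); S=lambda x,y:C(215,200,4,x,y)
# wedge: local x to thin, y left
w=[('top0',T(222,97),(.075,.02,.004)),('top0',T(267,71),(.075,-.02,.004)),('top0',T(351,220),(-.075,-.02,.034)),('top0',T(310,246),(-.075,.02,.034)),
('side0',S(31,405),(.075,-.02,.004)),('side0',S(57,452),(.075,.02,.004)),('side0',S(232,285),(-.075,-.02,.034)),('side0',S(263,327),(-.075,.02,.034)),('side0',S(262,357),(-.075,.02,0))]
for o in (w[:4],w[4:],w):
    p,e=fit(o,(.526,.315,.5)); print(p.round(4),e.round(1).tolist())
T=lambda x,y:C(195,60,4,x,y); S=lambda x,y:C(150,60,3,x,y)
z=.028
s=[('top0',T(108,160),(.095,.14,z)),('top0',T(447,243),(.095,-.14,z)),('top0',T(390,472),(-.095,-.14,z)),('top0',T(42,383),(-.095,.14,z)),
('side0',S(285,382),(-.095,-.14,z)),('side0',S(190,551),(-.095,.14,z)),('side0',S(18,508),(.095,.14,z))]
for o in (s[:4],s[4:],s):
    p,e=fit(o,(.7,.0,-.2)); print(p.round(4),e.round(1).tolist())
E
```

```text
[0.528  0.3119 0.6028] [[-0.1, -0.3], [-0.4, -0.6], [0.9, 0.1], [-0.2, 0.8]]
[0.5276 0.316  0.5941] [[-0.0, -0.2], [0.4, 0.0], [-0.1, -0.2], [0.1, -0.0], [-0.3, 0.4]]
[0.5278 0.3144 0.5957] [[-0.8, -0.4], [-1.0, -0.6], [-0.1, 0.3], [-1.2, 0.9], [-0.0, -0.7], [0.4, -0.5], [-0.2, -0.7], [0.1, -0.5], [-0.4, -0.1]]
[ 0.7129  0.0081 -0.2305] [[-0.1, 0.2], [0.2, 0.3], [-0.0, -0.4], [-0.1, -0.1]]
[ 0.7131  0.0095 -0.2295] [[0.0, 0.2], [0.4, -0.0], [-0.4, -0.2]]
[ 0.713   0.0085 -0.2305] [[-0.2, 0.1], [0.1, 0.2], [-0.1, -0.4], [-0.2, -0.1], [0.1, 0.0], [0.4, -0.3], [-0.3, -0.4]]
```

```bash
cat >> h.py <<'E'
from scipy.spatial.transform import Rotation as Ro
ST=np.array([.713,.0085,-.2305])
def rv(psi): return (Ro.from_euler('z',psi)*Ro.from_matrix(np.diag([1.,-1,-1]))).as_rotvec()
def loc(o,x,y,z):
    c,s=np.cos(o[2]),np.sin(o[2]); return np.array([o[0]+c*x-s*y,o[1]+s*x+c*y,z])
def inv(o,p):
    c,s=np.cos(o[2]),np.sin(o[2]); d=np.array(p)[:2]-o[:2]; return np.array([c*d[0]+s*d[1],-s*d[0]+c*d[1]])
W=np.array([.5278,.3142,.5965])
GX=-.055
Y=.078
E
python3 - <<'E'
from h import *
print(r.read_state()['t'])
for k in(0,np.pi):
    print(k,[None if q is None else np.round(q,2) for q in (r.solve_ik(loc(W,GX,0,.004),rv(W[2]+k)),r.solve_ik(loc(ST,-.2+GX,Y,.004),rv(ST[2]+k)),r.solve_ik(loc(ST,-.09+GX,Y,.004),rv(ST[2]+k)))])
E
```

```text
0.15
0 [array([-0.2 ,  0.67, -0.56,  1.91,  0.53,  0.71, -2.05]), array([-0.13,  0.55, -0.32,  2.06,  0.31,  0.57, -2.47]), array([-0.08,  0.66, -0.27,  1.82,  0.25,  0.69, -2.29])]
3.141592653589793 [array([ 0.11,  0.88, -1.04,  1.89,  0.94,  0.97,  0.78]), array([ 0.05,  0.6 , -0.56,  2.05,  0.53,  0.64,  0.48]), array([ 0.32,  0.83, -0.87,  1.79,  0.8 ,  0.91,  0.43])]
```

The candidates for the wedge in the top view are (156,195), (127,254), (190,255) and (253,252), at 0.61, 0.52, 0.40 and 0.36 m from the base. (156,195) is the farthest. The crops confirm it, with its thin end towards +x. I'll move above it and check.

Run:
```python
from h import *
r.move_pose(loc(W,GX,0,.13),rv(W[2]+np.pi))
s=r.read_state(); print(s['t'],s['ee_pos'],s['force'],s['joint_positions'].round(2))
snap('wrist','wrist1')
```

```text
3.225 [0.48287607 0.28241024 0.12989944] [-0.31659581 -0.50760068 -0.74867272] [ 0.12  0.64 -1.03  1.82  0.63  1.06  1.01]
```

View pics/wrist1.png

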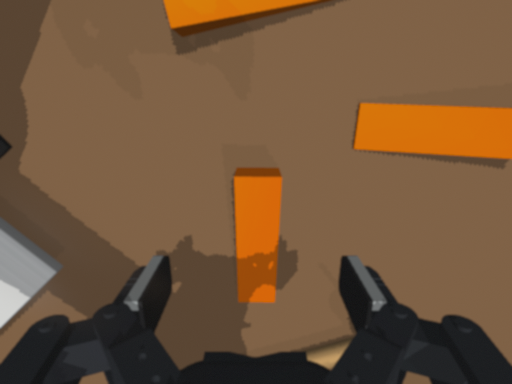

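Run:
```python
from fit import *
for sg in(1,-1):
    o=[('wrist1',np.array(uv,float),P) for uv,P in (((234,177),(-.075,-sg*.02,.034)),((282,177),(-.075,sg*.02,.034)),((238,302),(.075,-sg*.02,.004)),((276,302),(.075,sg*.02,.004)))]
    p,e=fit(o,W); print(p,e.round(1).tolist())
```

```text
[0.52734915 0.3165547  0.59233426] [[0.1, -0.0], [-0.1, 0.1], [0.8, -0.1], [-0.8, 0.0]]
[0.53360039 0.30737044 0.59520936] [[34.4, 0.0], [-61.4, 0.1], [27.3, -0.0], [-47.1, -0.0]]
```

The wrist view shows the wedge centred between the fingers, with its thick end at (258,175) and thin end at (257,300). That agrees to within 2 mm. I'll grasp it now.

```bash
sed -i 's/^W=.*/W=np.array([.5275,.3160,.593])/' h.py
python3 - <<'E'
from h import *
r.line_to(loc(W,GX,0,.003),rv(W[2]+np.pi),vel=.12)
s=r.read_state(); print(s['t'],s['ee_pos'],s['force'])
r.gripper_to(.036,60)
s=r.read_state(); print(s['t'],s['ee_pos'],s['force'],s['width'])
# small lift
p=s['ee_pos'].copy(); p[2]+=.025
r.line_to(p,vel=.1)
s=r.read_state(); print(s['t'],s['ee_pos'],s['force'],s['width'])
snap('side','side2');snap('wrist','wrist2')
crop('side2',180,180,360,320,'c5',4)
E
```

```text
4.4833 [0.48227776 0.28566672 0.00372214] [ 0.63670437  0.23510385 -0.12605853]
4.975 [0.482224   0.28544019 0.00360127] [-0.75430549 -0.15448222  5.65235315] 0.03920031236936934
5.3833 [0.48270506 0.28553857 0.02939032] [ 1.00854468 -0.54898195 -1.91253758] 0.039003783856527904
```

View pics/c5.png

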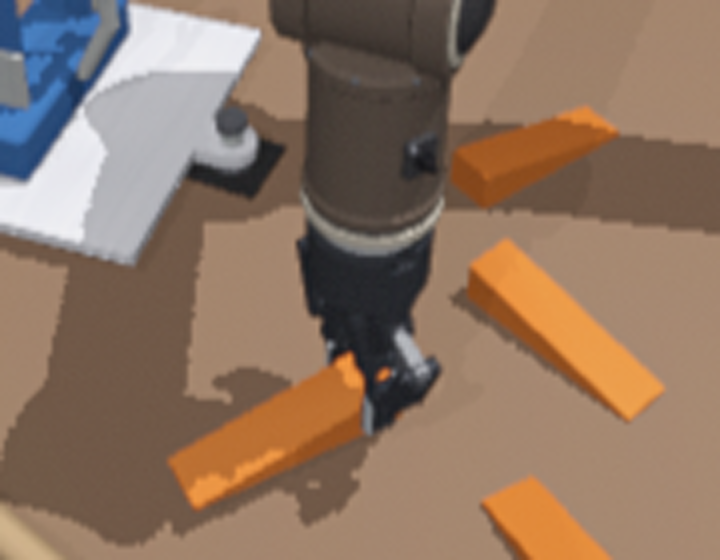

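View pics/wrist2.png

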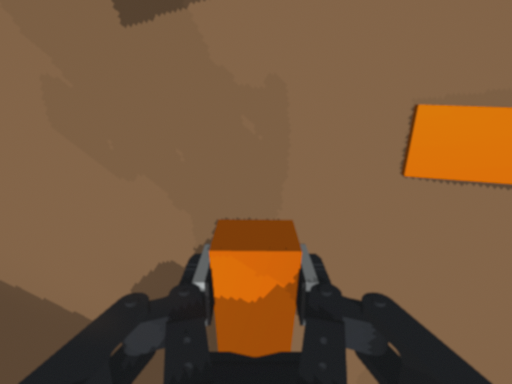

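Run:
```python
from h import *
A=-.205
R=rv(ST[2]+np.pi)
r.line_to(loc(ST,A+GX,Y,.03),R,vel=.12)
s=r.read_state(); print(s['t'],s['ee_pos'],s['force'],s['width'])
r.line_to(loc(ST,A+GX,Y,.0045),R,vel=.06)
s=r.read_state(); print(s['t'],s['ee_pos'],s['force'],s['width'],s['joint_positions'].round(2))
snap('side','side3');snap('wrist','wrist3');snap('top','top3')
crop('side3',130,140,330,290,'c6',4); crop('top3',180,110,310,260,'c7',4)
```

```text
6.8167 [0.47765849 0.14470969 0.03004067] [ 0.24734216  0.03070534 -1.52539452] 0.03870373212871536
7.3917 [0.4772966  0.14389252 0.00380174] [-0.20984245 -0.04699847 -1.29977684] 0.039068743121270136 [ 0.17  0.65 -0.72  2.05  0.67  0.69  0.35]
```

View pics/c6.png

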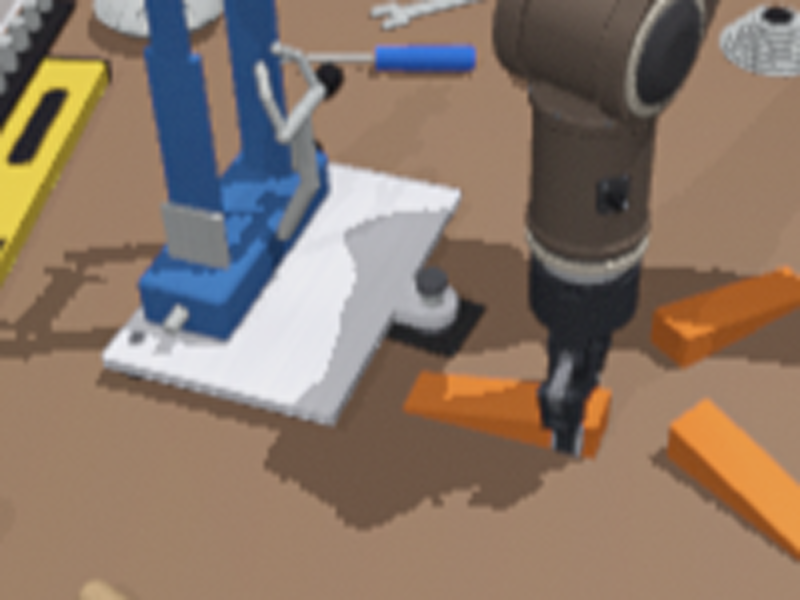

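View pics/c7.png

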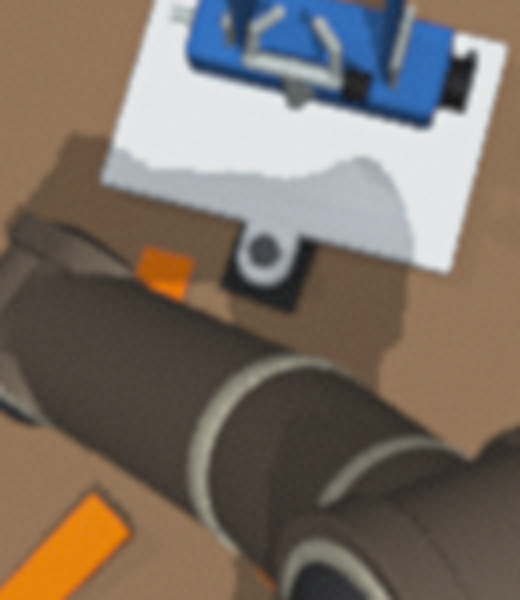

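View pics/wrist3.png

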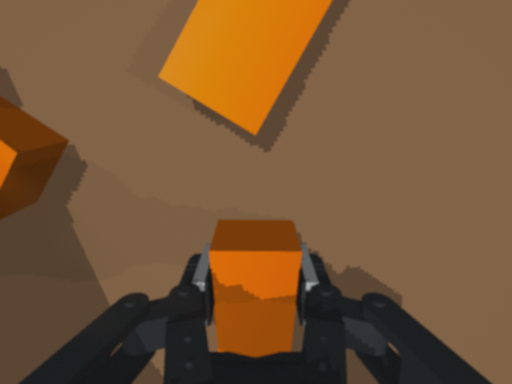

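```bash
cat >> h.py <<'E'
RT=rv(ST[2]+np.pi)
def st(tag=''):
    s=r.read_state(); p=inv(ST,s['ee_pos']); f=Ro.from_euler('z',-ST[2]).apply(s['force'])
    print(tag,'t%.2f ctr x %.1f y %.1f tcpz %.2f mm  f'%(s['t'],(p[0]-GX)*1e3,p[1]*1e3,s['ee_pos'][2]*1e3),f.round(2),'m',s['torque'].round(2),'w%.1f'%(s['width']*1e3)); return s,f
E
python3 - <<'E'
from h import *
z=.0045
st()
while z>.0005:
    z-=.0005
    r.line_to(loc(ST,-.205+GX,Y,z),RT,vel=.02); r.sleep(.1)
    s,f=st(z)
    if f[2]>2: break
E
```

```text
t7.54 ctr x -205.2 y 78.0 tcpz 4.13 mm  f [-0.26  0.1  -1.62] m [ 0.05  0.05 -0.03] w38.7
0.004 t7.89 ctr x -205.0 y 78.0 tcpz 3.99 mm  f [ 0.29  0.11 -0.93] m [ 0.07  0.04 -0.05] w39.2
0.0035 t8.24 ctr x -204.9 y 78.0 tcpz 3.60 mm  f [-0.69 -1.47 -0.02] m [-0.04  0.03 -0.03] w39.0
0.003 t8.59 ctr x -204.9 y 78.0 tcpz 3.55 mm  f [-1.92 -1.08  8.14] m [-0.26  0.46 -0.04] w38.8
```

Run:
```python
from h import *
z=.0033
r.line_to(loc(ST,-.205+GX,Y,z),RT,vel=.02); st('p')
r.line_to(loc(ST,-.128+GX,Y,z),RT,vel=.06); st('slid')
r.sleep(.1); st()
snap('side','side4'); crop('side4',130,140,330,290,'c8',4)
snap('wrist','wrist4')
```

```text
p t8.84 ctr x -204.9 y 78.0 tcpz 3.57 mm  f [-1.74 -1.26  6.24] m [-0.14  0.36 -0.04] w38.8
slid t10.28 ctr x -129.0 y 78.7 tcpz 3.59 mm  f [-4.43 -0.2   7.73] m [ 0.15  0.87 -0.08] w39.0
 t10.38 ctr x -129.0 y 78.7 tcpz 3.56 mm  f [-5.09  0.64  7.34] m [ 0.15  0.9  -0.02] w39.0
```

View pics/c8.png

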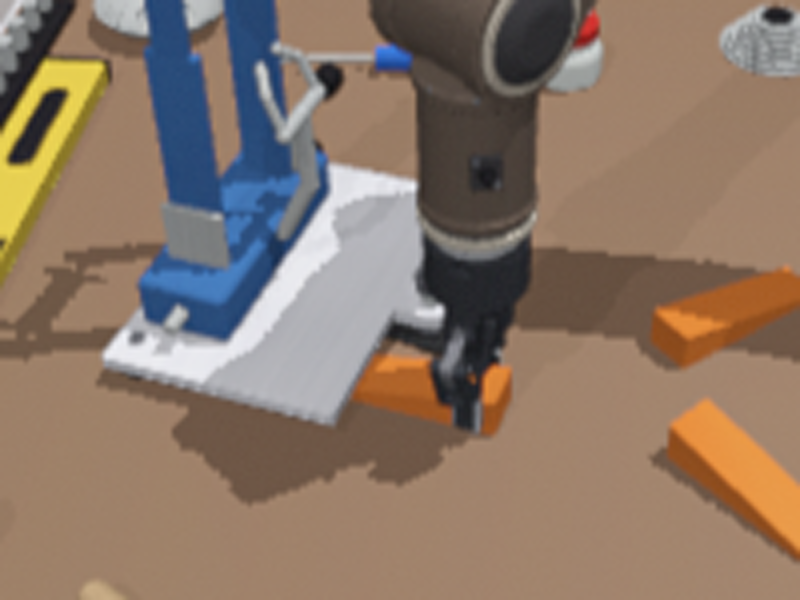

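Run:
```python
from h import *
z=.0035; x=-.128
f0=None
for i in range(14):
    x+=.0015
    r.line_to(loc(ST,x+GX,Y-.0005,z),RT,vel=.03); s,f=st('%.1f'%(x*1e3))
    if f[0]<-13: break
```

```text
-126.5 t10.72 ctr x -126.7 y 78.0 tcpz 3.62 mm  f [-2.95  0.9   5.34] m [0.23 0.47 0.02] w38.8
-125.0 t10.97 ctr x -125.3 y 77.8 tcpz 3.59 mm  f [-3.03  0.88  4.93] m [0.2  0.61 0.04] w39.2
-123.5 t11.22 ctr x -123.9 y 77.7 tcpz 3.61 mm  f [-3.53  0.22  6.14] m [0.22 0.69 0.  ] w38.7
-122.0 t11.47 ctr x -122.4 y 77.7 tcpz 3.58 mm  f [-4.43 -0.02  7.05] m [0.17 0.74 0.  ] w39.0
-120.5 t11.72 ctr x -120.9 y 77.7 tcpz 3.61 mm  f [-4.63 -0.17  6.55] m [ 0.17  0.78 -0.03] w39.2
-119.0 t11.97 ctr x -119.4 y 77.7 tcpz 3.61 mm  f [-4.61  0.22  5.73] m [ 0.2   0.74 -0.06] w38.9
-117.5 t12.22 ctr x -117.9 y 77.7 tcpz 3.60 mm  f [-3.29  1.24  6.18] m [0.23 0.71 0.04] w38.9
-116.0 t12.47 ctr x -116.4 y 77.7 tcpz 3.62 mm  f [-5.13  0.07  5.06] m [0.21 0.76 0.03] w39.0
-114.5 t12.72 ctr x -114.9 y 77.6 tcpz 3.59 mm  f [-4.12  0.02  5.35] m [0.17 0.71 0.03] w39.2
-113.0 t12.97 ctr x -113.4 y 77.7 tcpz 3.60 mm  f [-4.22  0.21  6.61] m [0.21 0.75 0.04] w38.8
-111.5 t13.22 ctr x -111.9 y 77.7 tcpz 3.60 mm  f [-4.11  0.28  6.41] m [0.17 0.73 0.01] w38.7
-110.0 t13.47 ctr x -110.4 y 77.7 tcpz 3.63 mm  f [-4.59 -0.06  5.6 ] m [0.21 0.75 0.04] w39.1
-108.5 t13.72 ctr x -108.9 y 77.7 tcpz 3.61 mm  f [-4.69  0.83  5.01] m [0.23 0.71 0.04] w38.6
-107.0 t13.97 ctr x -108.1 y 77.7 tcpz 3.61 mm  f [-7.15 -0.04  7.78] m [ 0.23  1.21 -0.06] w39.3
```

Run:
```python
from h import *
z=.0035; x=-.107
for i in range(7):
    x+=.001
    r.line_to(loc(ST,x+GX,Y-.0005,z),RT,vel=.02); s,f=st('%.1f'%(x*1e3))
    if f[0]<-25: break
snap('side','side5'); snap('top','top5'); crop('side5',130,140,330,290,'c9',4);crop('top5',195,60,315,195,'c10',4)
```

```text
-106.0 t14.22 ctr x -108.1 y 77.7 tcpz 3.60 mm  f [-10.69  -0.66  10.31] m [ 0.36  1.88 -0.1 ] w38.8
-105.0 t14.47 ctr x -107.9 y 77.7 tcpz 3.59 mm  f [-12.08  -1.8   13.51] m [ 0.38  2.31 -0.1 ] w39.2
-104.0 t14.72 ctr x -107.8 y 77.7 tcpz 3.58 mm  f [-15.22  -2.22  15.51] m [ 0.44  2.91 -0.1 ] w38.8
-103.0 t14.97 ctr x -107.7 y 77.8 tcpz 3.58 mm  f [-18.45  -3.31  18.21] m [ 0.51  3.47 -0.15] w38.9
-102.0 t15.22 ctr x -107.6 y 77.8 tcpz 3.56 mm  f [-20.89  -2.83  21.58] m [ 0.61  4.05 -0.23] w39.1
-101.0 t15.47 ctr x -107.5 y 77.8 tcpz 3.57 mm  f [-24.58  -3.62  24.31] m [ 0.6   4.61 -0.25] w38.9
-100.0 t15.72 ctr x -107.3 y 77.7 tcpz 3.51 mm  f [-27.2   -3.47  24.72] m [ 0.6   5.16 -0.36] w38.9
```

View pics/c9.png

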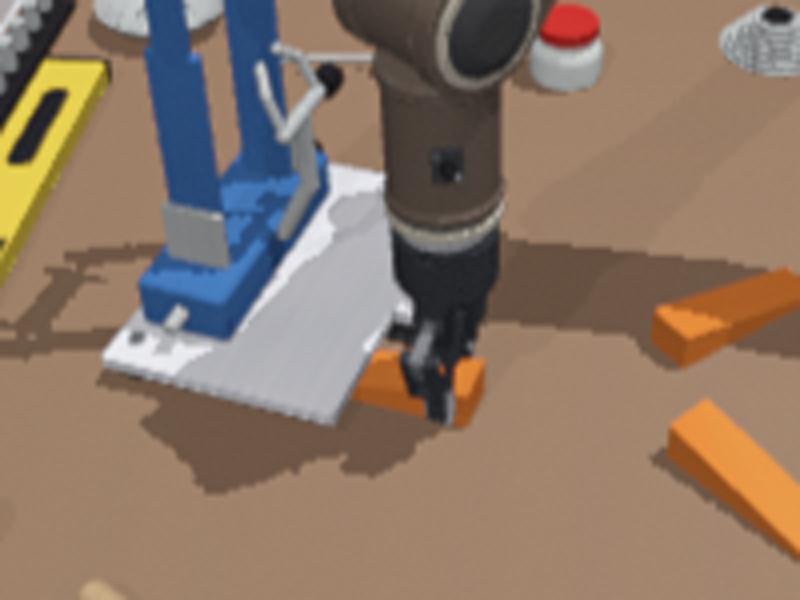

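View pics/c10.png

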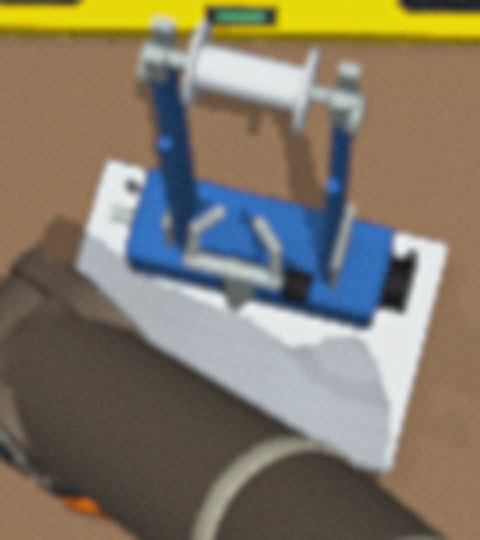

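The wedge bit at about x = -108.5 mm. Past that, pushing forward also builds up a downward press (Fz 25 N), which adds friction. I'll raise the z target to unload it.

Run:
```python
from h import *
z=.0035; x=-.100
for i in range(8):
    z+=.0004
    r.line_to(loc(ST,x+GX,Y-.0005,z),RT,vel=.01); s,f=st('z%.1f'%(z*1e3))
    if f[2]<5 : break
```

```text
z3.9 t16.07 ctr x -107.1 y 77.7 tcpz 3.51 mm  f [-26.39  -3.61  21.23] m [ 0.69  4.73 -0.3 ] w39.1
z4.3 t16.32 ctr x -107.0 y 77.6 tcpz 3.52 mm  f [-22.43  -2.49  16.42] m [ 0.76  4.38 -0.13] w39.1
z4.7 t16.57 ctr x -106.7 y 77.6 tcpz 3.55 mm  f [-22.34  -1.92  11.44] m [0.82 3.84 0.04] w39.1
z5.1 t16.82 ctr x -106.4 y 77.6 tcpz 3.57 mm  f [-18.46  -0.26   7.73] m [0.81 3.38 0.08] w38.8
z5.5 t17.07 ctr x -106.2 y 77.5 tcpz 3.58 mm  f [-18.09   0.31   2.21] m [0.89 2.97 0.04] w38.9
```

```bash
cat >> h.py <<'E'
def adv(x,z,target,n,step=.0015,fmax=38,fz=3):
    # advance command until measured ctr reaches target
    for i in range(n):
        x+=step
        r.line_to(loc(ST,x+GX,Y-.0005,z),RT,vel=.02); s,f=st('x%.1f z%.2f'%(x*1e3,z*1e3))
        z+=np.clip((f[2]-fz)/14,-.6,.6)*1e-3
        if f[0]<-fmax: print('fmax');break
        if inv(ST,s['ee_pos'])[0]-GX>target: break
    return x,z
E
python3 - <<'E'
from h import *
print(adv(-.100,.0055,-.1025,8))
snap('side','side6'); crop('side6',130,140,330,290,'c11',4)
E
```

```text
x-98.5 z5.50 t17.32 ctr x -105.0 y 77.5 tcpz 3.61 mm  f [-17.68  -0.19   3.16] m [0.95 3.23 0.09] w38.8
x-97.0 z5.51 t17.57 ctr x -103.6 y 77.5 tcpz 3.60 mm  f [-19.99   0.2    4.09] m [0.93 3.23 0.02] w38.9
x-95.5 z5.59 t17.82 ctr x -102.0 y 77.5 tcpz 3.60 mm  f [-18.41   0.59   3.67] m [0.89 3.05 0.04] w39.3
(-0.0955, np.float64(0.005637277013952841))
```

View pics/c11.png

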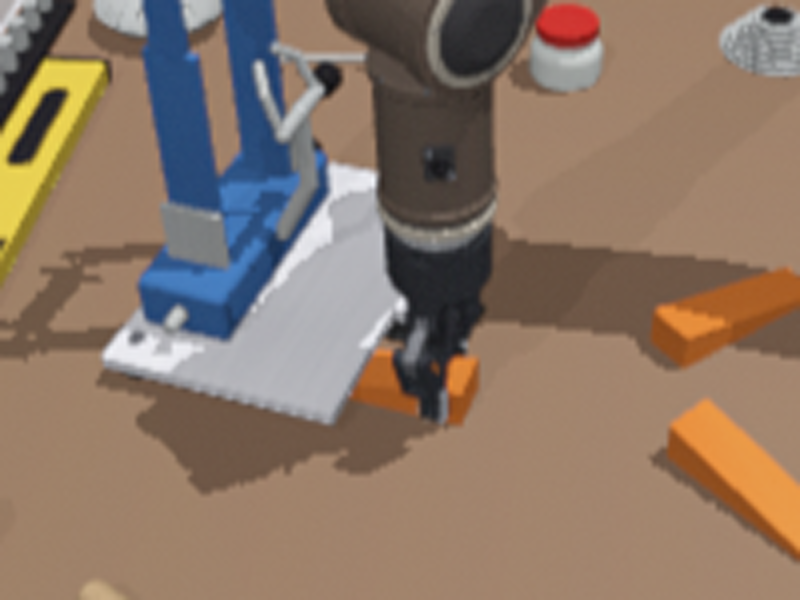

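```bash
cat > trk.py <<'E'
from h import *
def im(f): return cv2.cvtColor(cv2.imread('pics/'+f+'.png'),cv2.COLOR_BGR2GRAY).astype(np.float32)
def shift(a,b,x0,y0,x1,y1):
    A=im(a)[y0:y1,x0:x1];B=im(b)[y0:y1,x0:x1]
    w=np.eye(2,3,dtype=np.float32)
    c,w=cv2.findTransformECC(A,B,w,cv2.MOTION_TRANSLATION,(3,200,1e-6),None,3); return w[:,2].round(2),round(c,3)
# model: pitch about rear feet (x=.078,z=0) by th and slide dx
def pred(f,P,lift=0,dx=0,dy=0):
    th=lift/.198; x=P[0]-.078; z=P[2]
    Q=[.078+x*np.cos(th)-z*np.sin(th)+dx,P[1]+dy,-x*np.sin(th)+z*np.cos(th)]
    return proj(f,loc(ST,*Q))
E
python3 - <<'E'
from trk import *
regs={'armtop':(160,90,200,130),'armbase':(158,180,200,225),'rearcorner':(150,215,180,240),'frontcorner':(200,228,225,254)}
P={'armtop':(.03,.06,.36),'armbase':(.03,.06,.08),'rearcorner':(.095,.14,.028),'frontcorner':(-.095,.14,.028)}
for f in('side3','side4','side5','side6'):
    print(f,{k:shift('side0',f,*v) for k,v in regs.items()})
for k,p in P.items():
    a=pred('side0',p); print(k,a.round(0),'lift1.3',(pred('side0',p,.0013)-a).round(2),'lift3',(pred('side0',p,.003)-a).round(2),'slide5',(pred('side0',p,0,.005)-a).round(2))
E
```

```text
side3 {'armtop': (array([-0.,  0.], dtype=float32), 1.0), 'armbase': (array([0.01, 0.01], dtype=float32), 1.0), 'rearcorner': (array([-0.  ,  0.01], dtype=float32), 1.0), 'frontcorner': (array([-0.97,  0.81], dtype=float32), 0.942)}
side4 {'armtop': (array([0., 0.], dtype=float32), 1.0), 'armbase': (array([-0.01, -0.04], dtype=float32), 0.995), 'rearcorner': (array([-0.  ,  0.01], dtype=float32), 1.0), 'frontcorner': (array([-0.65,  1.39], dtype=float32), 0.953)}
side5 {'armtop': (array([-0.03,  0.01], dtype=float32), 1.0), 'armbase': (array([ 0.06, -0.11], dtype=float32), 0.968), 'rearcorner': (array([-0.09, -0.05], dtype=float32), 0.987), 'frontcorner': (array([-0.67,  1.48], dtype=float32), 0.943)}
side6 {'armtop': (array([-0.43, -0.19], dtype=float32), 0.956), 'armbase': (array([ 0.03, -0.11], dtype=float32), 0.959), 'rearcorner': (array([-0.16, -0.16], dtype=float32), 0.976), 'frontcorner': (array([-0.69,  1.16], dtype=float32), 0.971)}
armtop [172. 121.] lift1.3 [0.81 0.03] lift3 [1.88 0.09] slide5 [-1.75 -0.3 ]
armbase [185. 204.] lift1.3 [ 0.14 -0.04] lift3 [ 0.33 -0.1 ] slide5 [-1.48 -0.34]
rearcorner [155. 229.] lift1.3 [0.06 0.04] lift3 [0.14 0.09] slide5 [-1.47 -0.37]
frontcorner [213. 243.] lift1.3 [ 0.03 -0.25] lift3 [ 0.07 -0.59] slide5 [-1.59 -0.4 ]
```

```bash
sed -i 's/np.cos(th)-z\*np.sin(th)/np.cos(th)+z*np.sin(th)/' trk.py
cat >> trk.py <<'E'
from scipy.optimize import least_squares
regs={'side':{'armtop':(160,90,200,130),'armtopR':(180,85,205,125)},'top':{'top':(225,62,292,92)}}
P={'armtop':(.03,.06,.36),'rear':(.095,.14,.028),'top':(.03,0,.36)}
def rep(n):
    a=shift('side0','side'+n,160,90,200,130); b=shift('top0','top'+n,228,62,290,90); c=shift('side0','side'+n,150,215,180,240); d=shift('top0','top'+n,213,95,232,115)
    print(n,'armtop',a,'top-armtop',b,'rearcorner',c,d)
    def g(f,p,q): return pred(f,p,*q)-pred(f,p)
    h=lambda q:np.concatenate([g('side0',P['armtop'],q)-a[0],g('top0',P['top'],q)-b[0],(g('side0',P['rear'],q)-c[0])/2, (g('top0',P['rear'],q)-d[0])/2])
    s=least_squares(h,[0,0,0],x_scale=1e-3,diff_step=1e-4) if 0 else least_squares(lambda v:h(v/1e3),[0.1,0.1,0.1])
    print('  fit lift,dx,dy mm',s.x.round(2),'res',s.fun.round(2))
E
python3 - <<'E'
from trk import *
snap('top','top6'); rep('6'); rep('5')
x,z=adv(-.0955,.00564,-.0985,8); print(x,z)
snap('side','side7');snap('top','top7'); rep('7')
E
```

```text
6 armtop (array([-0.43, -0.19], dtype=float32), 0.956) top-armtop (array([ 0.26, -0.6 ], dtype=float32), 0.987) rearcorner (array([-0.16, -0.16], dtype=float32), 0.976) (array([ 0.05, -0.08], dtype=float32), 0.996)
  fit lift,dx,dy mm [ 0.57  0.44 -0.27] res [-0.05  0.01  0.01  0.04  0.03  0.04  0.04 -0.02]
5 armtop (array([-0.03,  0.01], dtype=float32), 1.0) top-armtop (array([ 0.03, -0.01], dtype=float32), 0.999) rearcorner (array([-0.09, -0.05], dtype=float32), 0.987) (array([ 0.  , -0.03], dtype=float32), 0.999)
  fit lift,dx,dy mm [-0.1   0.25 -0.03] res [ 0.01 -0.01 -0.01 -0.01  0.01  0.01  0.01 -0.02]
x-94.0 z5.64 t18.18 ctr x -100.5 y 77.5 tcpz 3.59 mm  f [-18.52   0.75   2.47] m [0.84 3.13 0.02] w38.8
x-92.5 z5.60 t18.43 ctr x -99.2 y 77.5 tcpz 3.58 mm  f [-17.88   1.25   3.17] m [0.88 3.26 0.04] w39.0
x-91.0 z5.61 t18.68 ctr x -97.6 y 77.5 tcpz 3.59 mm  f [-18.44   0.92   3.68] m [0.83 3.23 0.06] w39.2
-0.091 0.00566288227172799
7 armtop (array([-0.78, -0.26], dtype=float32), 0.969) top-armtop (array([ 0.49, -1.11], dtype=float32), 0.957) rearcorner (array([-0.21, -0.22], dtype=float32), 0.968) (array([ 0.09, -0.15], dtype=float32), 0.992)
  fit lift,dx,dy mm [ 1.09  0.71 -0.45] res [-0.09 -0.07 -0.02  0.09  0.02  0.04  0.06 -0.03]
```

```bash
cat > ecc.py <<'E'
from trk import *
def sh(a,b,box,M0):
    x0,y0,x1,y1=box; k=6
    up=lambda I:cv2.resize(I,None,fx=k,fy=k,interpolation=cv2.INTER_CUBIC)
    c=cv2.imread('pics/'+a+'.png').astype(int); m=M0(c).astype(np.uint8)
    m=cv2.dilate(m,np.ones((3,3)))
    # template = object pixels only
    A=up(im(a)[y0:y1,x0:x1]); pad=5; Bf=up(im(b)[y0-pad:y1+pad,x0-pad:x1+pad]); mk=(up(m[y0:y1,x0:x1].astype(np.float32))>.5).astype(np.float32)
    r_=cv2.matchTemplate(Bf,A,cv2.TM_SQDIFF,mask=mk); i=np.unravel_index(r_.argmin(),r_.shape)
    return np.array([i[1]/k-pad,i[0]/k-pad]).round(2), mk.mean().round(2)
blue=lambda c:(c[...,0]>c[...,2]+40)
white=lambda c:(c.min(2)>150)
if __name__=='__main__':
    import sys
    for n in sys.argv[1:]:
        print(n,'side armtop',sh('side0','side'+n,(163,115,203,180),blue),'side roll',sh('side0','side'+n,(168,90,200,130),white),
         'top arms',sh('top0','top'+n,(228,68,292,120),blue),'top roll',sh('top0','top'+n,(240,68,276,92),white),'top rearR corner',sh('top0','top'+n,(293,115,312,135),white),'side base',sh('side0','side'+n,(160,190,215,230),blue))
E
python3 ecc.py 3 5
python3 - <<'E'
from ecc import *
snap('side','side7b')
import subprocess
for k,f,p in(('side armtop','side0',(.03,.05,.25)),('side roll','side0',(.03,0,.36)),('top arms','top0',(.03,0,.25)),('top roll','top0',(.03,0,.36)),('top corner','top0',(.095,-.14,.028)),('base','side0',(.03,.05,.06))):
    a=pred(f,p); print(k,a.round(),'lift3',(pred(f,p,.003)-a).round(2),'slide2',(pred(f,p,0,.002)-a).round(2))
E
cp pics/top7.png pics/top7b.png
python3 ecc.py 7
python3 - <<'E'
import cv2,numpy as np
a=cv2.imread('pics/side0.png')[80:240,145:235];b=cv2.imread('pics/side7.png')[80:240,145:235]
cv2.imwrite('pics/cmp.png',cv2.resize(np.hstack([a,b]),None,fx=3.7,fy=3.7,interpolation=cv2.INTER_CUBIC))
E
```

```text
3 side armtop (array([0., 0.]), np.float32(0.58)) side roll (array([0., 0.]), np.float32(0.42)) top arms (array([0., 0.]), np.float32(0.31)) top roll (array([0., 0.]), np.float32(0.51)) top rearR corner (array([0., 0.]), np.float32(0.49)) side base (array([0., 0.]), np.float32(0.43))
5 side armtop (array([0., 0.]), np.float32(0.58)) side roll (array([0., 0.]), np.float32(0.42)) top arms (array([0., 0.]), np.float32(0.31)) top roll (array([0., 0.]), np.float32(0.51)) top rearR corner (array([0., 0.]), np.float32(0.49)) side base (array([0., 0.]), np.float32(0.43))
side armtop [179. 155.] lift3 [-1.26 -0.45] slide2 [-0.65 -0.13]
side roll [183. 111.] lift3 [-1.87 -0.54] slide2 [-0.67 -0.11]
top arms [257. 101.] lift3 [ 0.36 -1.41] slide2 [ 0.19 -0.69]
top roll [256.  83.] lift3 [ 0.58 -2.18] slide2 [ 0.21 -0.75]
top corner [306. 121.] lift3 [ 0.02 -0.09] slide2 [ 0.15 -0.58]
base [187. 207.] lift3 [-0.29 -0.24] slide2 [-0.58 -0.13]
7 side armtop (array([-0.83, -0.33]), np.float32(0.58)) side roll (array([-0.83, -0.33]), np.float32(0.42)) top arms (array([ 0.33, -0.67]), np.float32(0.31)) top roll (array([ 0.33, -1.5 ]), np.float32(0.51)) top rearR corner (array([ 0.  , -0.17]), np.float32(0.49)) side base (array([-0.17, -0.17]), np.float32(0.43))
```

View pics/cmp.png

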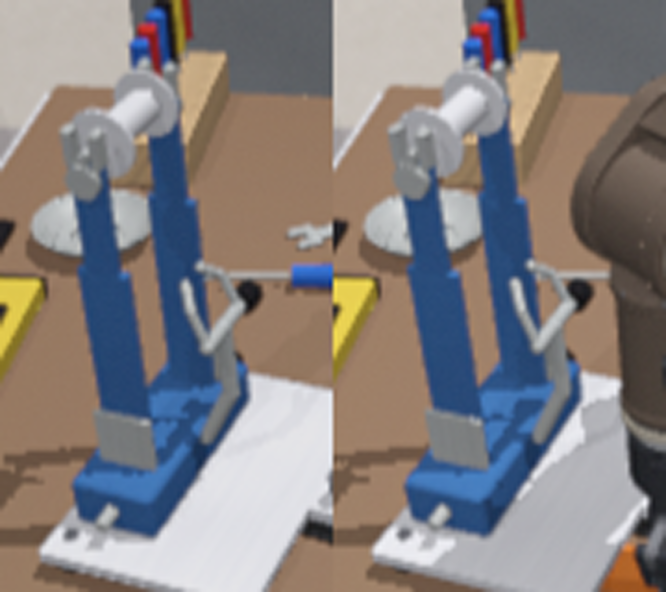

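```bash
python3 - <<'E'
from h import *
x,z=adv(-.091,.00566,-.0932,12,step=.001); print(x,z)
r.sleep(.3); st('hold')
snap('side','side8');snap('top','top8'); snap('wrist','wrist8')
crop('side8',150,90,300,260,'c12',3.5)
E
python3 ecc.py 8; python3 -c "
from trk import *
rep('8')"
```

```text
x-90.0 z5.66 t19.07 ctr x -96.6 y 77.5 tcpz 3.59 mm  f [-17.23   0.22   3.48] m [0.9  3.14 0.01] w38.6
x-89.0 z5.69 t19.32 ctr x -95.6 y 77.4 tcpz 3.60 mm  f [-18.44   0.92   2.35] m [0.93 3.16 0.02] w39.0
x-88.0 z5.65 t19.57 ctr x -94.8 y 77.5 tcpz 3.57 mm  f [-19.2    0.14   3.3 ] m [ 0.86  3.26 -0.04] w39.0
x-87.0 z5.67 t19.82 ctr x -93.7 y 77.5 tcpz 3.60 mm  f [-18.81  -1.41   3.34] m [0.85 3.22 0.04] w38.8
x-86.0 z5.69 t20.07 ctr x -92.6 y 77.5 tcpz 3.60 mm  f [-18.53   0.59   1.92] m [0.9  3.16 0.  ] w39.2
-0.086 0.005616831126455215
hold t20.38 ctr x -92.6 y 77.5 tcpz 3.59 mm  f [-1.91e+01 -1.00e-02  3.60e+00] m [0.83 3.18 0.04] w38.9
8 side armtop (array([-1.33, -0.5 ]), np.float32(0.58)) side roll (array([-1.83, -0.5 ]), np.float32(0.42)) top arms (array([ 0.33, -1.  ]), np.float32(0.31)) top roll (array([ 0.67, -2.17]), np.float32(0.51)) top rearR corner (array([ 0.  , -0.17]), np.float32(0.49)) side base (array([-0.17, -0.33]), np.float32(0.43))
8 armtop (array([-1.2 , -0.38], dtype=float32), 0.932) top-armtop (array([ 0.67, -1.78], dtype=float32), 0.953) rearcorner (array([-0.29, -0.25], dtype=float32), 0.952) (array([ 0.21, -0.22], dtype=float32), 0.974)
  fit lift,dx,dy mm [ 1.76  0.96 -0.54] res [-0.18 -0.11 -0.01  0.19  0.02  0.04  0.03 -0.03]
```

View pics/c12.png

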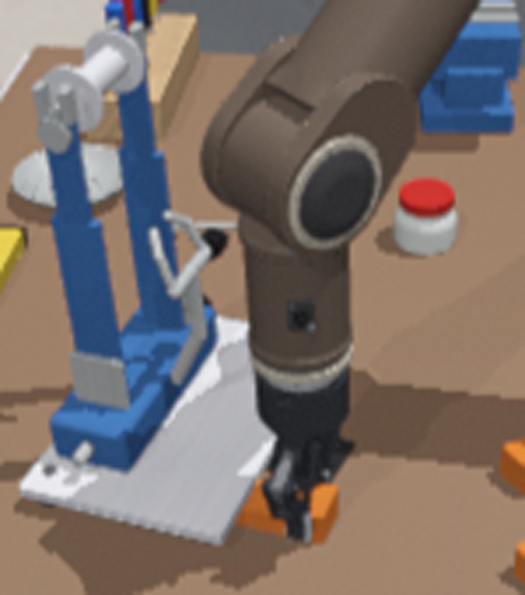

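View pics/top8.png

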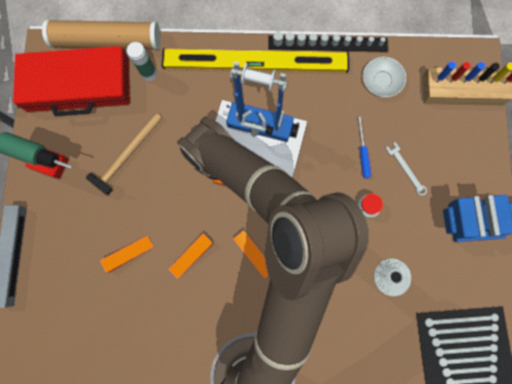

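Run:
```python
from h import *
r.sleep(.5); st('final')
print(r.finish_job())
```

```text
final t21.02 ctr x -92.7 y 77.5 tcpz 3.60 mm  f [-18.62   0.49   3.09] m [0.85 3.19 0.01] w38.9
the job is handed in; nothing more can be done
None
```

The wedge is in, the front foot is about 3 mm clear of its pad, and the arm is still gripping and holding the wedge there. I handed the job in at about 21 s of the 51 s allowed.

I took the wedge farthest from the base (0.61 m) by its thick end and carried it just clear of the bench. I set it down flat in front of the plate and slid it thin end first under the front edge, 78 mm to the left of the foot. It bit with its centre about 108.5 mm ahead of the stand's origin. I then pushed it about 16 mm further, at a steady push of about 18 N.

**Last checks**
- **Lift:** Tracking the top of the stand in the side and top pictures gave 2.9 to 3.2 mm from three of the four features. The geometry from the bite point gives 3.3 to 3.6 mm before allowing for contact give.
- **Readings that disagreed:** The fourth feature, the arms seen from above, gave 2.1 mm. A separate unmasked picture fit gave 1.8 mm. I think the static background in its patches pulled it low, so I trusted the others.
- **Stand position:** The rear corners moved under about 1 mm in the pictures, so I saw no shove and no sign of a rear foot lifting.
- **Hold:** The wedge was steady (0.1 mm change) over the last 0.9 s before hand-in.
- **Other things:** In the last top picture the tools I could see were where they started.
- **Not seen:** The arm hid the foot and pad in the last pictures. I could not see the gap, or whether the pad had stayed put.

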